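# Lay the paper-stick bundles in the drying cradle and slide the marker to the mark

### The arm

A 6-joint arm with a two-finger parallel gripper is mounted at the origin on the work surface. World frame = base frame: x ahead of the robot, y to its left, z up, the work surface at z = 0. Lengths are in m, angles in rad, forces in N, time in s.
With the tool pointing down it reaches from about 0.3 to 0.85 m from the base axis. Payload 4.2 kg.
Tool frame: the origin (TCP) lies on the centre line of the jaws, within the pads' length; the fingertips stand 22 mm ahead of it and the grasp point (between the pads) lies 3 mm ahead of it; z points along the fingers, y is the line along which they close (so a half turn about z gives the same grasp; the last joint's range is limited). The gripper opens to 91 mm and grips with 3 to 60 N. Pads are 32 mm wide; open, the fingers measure 118 mm over their backs; the gripper's body (76 mm by 178 mm) begins 60 mm behind the grasp point.
Start: joints at [1.215, 0.32, 1.565, -0, 1.257, -0.02], TCP at [0.189, 0.543, 0.236] pointing down, gripper open.
Joint ranges: [-3.11, 3.11], [-0.84, 2.01], [0.21, 2.61], [-1.34, 4.49], [0.05, 2.63], [-2.56, 2.56]. Speed limits (rad/s): [2.57, 2.57, 3.14, 3.14, 3.14, 3.14].

### API

Orientations are given as a rotation vector (axis times angle).
In Python, from rig import r gives the robot as it stands. Calls block until the motion is done:
- r.move_ptp(position, orientation): joint-space move of the TCP to a pose.
- r.servo_line(position, rotation=None, v=0.15, force_limit=None): straight line of the TCP; rotation=None keeps the orientation; v is the mean speed in m/s. With force_limit (N) it stops when the force on the tool has changed by that much, and returns True; else False.
- r.move_joints(angles): joint-space move.
- r.move_gripper(opening, grip_force=None): opening from 0.0 (shut) to 1.0 (fully open); grip_force is the grip in N (None keeps the last); returns when the fingers have stopped.
- r.dwell(seconds).
- r.solve_ik(position, orientation): joint angles nearest the present ones, or None.
- r.get_obs(): the state.
- r.camera(name): name is "scene" or "top" or "wrist"; returns (picture, depth): 420x560x3 uint8, red, green, blue; 420x560 float32, m along the optical axis (not along the pixel's ray), 0 where there is no reading.
- r.camera_model(name): a dict with "camera_matrix" (3x3 intrinsics, pixels), "R" (3x3) and "t" (3): a world point X has camera coordinates R X + t. Camera axes: x right, y down, z forward; pixel columns grow to the right and rows downward; lengths in m; the calibration is good to about 2 mm. A picture is of the moment at which its call begins: read the wrist's pose just before it. camera_model takes no time and is no camera call; for the wrist camera it gives the pose at the moment of the call.
A pose or a line that the arm cannot do raises r.Unreachable and nothing moves.
- r.hand_in(): hands the job in; it is judged then, once.
Trained networks look in the newest picture that a camera, given by its name, has taken for a name from the list of things; names that differ only in an ending like _2 or _b are one class to them, and where a whole thing is asked for, a point or a joint stands for the part that bears it (a point fixed in the world has none). Each returns a list of dicts, best first, with "confidence" (0 to 1); they miss things now and then, are a little off and sometimes report something else, mostly with a low value. They report only what shows in the picture. A call takes as long as a camera call. They do not tell look-alikes from the thing itself.
- r.look_for(camera, query): "location" ([x, y, z] in m, in the coordinates of the camera as it stood for that picture, good to about 4 mm: the middle of the surface that is visible of it).
- r.place_of(camera, query): "location" ([x, y, z] in m, in the coordinates of the camera as it stood for that picture, good to about 4 mm: a listed point, or the origin of a listed thing).
The state is a dict: "time_s": time; "qpos": joint angles; "dq": joint speeds; "effort": joint torques, N m; "eef_pos": TCP position; "eef_rot": TCP orientation; "wrist_force": force on the tool from outside, world axes, zero at the start; "moment": the same for the moment, N m; "grip_width": opening from 0.0 (shut) to 1.0 (fully open); "finger_force": force on a finger pad.
Only numpy, scipy, OpenCV 4.12 (cv2) and the standard library are available. Lean on these libraries where they do the work, as an engineer would, in place of code of your own. Each camera call takes 0.05 s, during which the arm holds its last target. There are 200 camera calls.

### The job

Lay every paper-stick bundle standing on the table on its side in the drying cradle, one to a notch, lengthwise across both notched bars and about centred on them. Once all are lying there, hook the wooden marker over the rail near its left end (as seen from the robot, the end nearer the cradle) and slide it along the rail, hanging all the way, until it hangs centred over the dark band; let go of it there. Do not knock over or shift the glue bottle or the model wagon.

Things in the scene. Friction and masses are not known exactly. Their poses are not given: they have to be found in the camera images.
- bundle1: bundle of seven glued paper sticks, a hexagonal prism 140 mm long, 40 mm across flats and 44 mm over corners, about 0.14 kg; starts standing on end. Three or all of the four are present. Origin at the centre of the end it starts standing on, z along its length (both ends alike), x square to one of the flats
- bundle2: bundle of seven glued paper sticks, a hexagonal prism 140 mm long, 40 mm across flats and 44 mm over corners, about 0.14 kg; starts standing on end. Three or all of the four are present. Origin at the centre of the end it starts standing on, z along its length (both ends alike), x square to one of the flats
- bundle3: bundle of seven glued paper sticks, a hexagonal prism 140 mm long, 40 mm across flats and 44 mm over corners, about 0.14 kg; starts standing on end. Three or all of the four are present. Origin at the centre of the end it starts standing on, z along its length (both ends alike), x square to one of the flats
- bundle4: bundle of seven glued paper sticks, a hexagonal prism 140 mm long, 40 mm across flats and 44 mm over corners, about 0.14 kg; starts standing on end. Three or all of the four are present. Origin at the centre of the end it starts standing on, z along its length (both ends alike), x square to one of the flats
- bundle1_center (a point): centre of that bundle, axes as the bundle's
- bundle2_center (a point): centre of that bundle, axes as the bundle's
- bundle3_center (a point): centre of that bundle, axes as the bundle's
- bundle4_center (a point): centre of that bundle, axes as the bundle's
- cradle: fixed cradle, origin under its centre on the table. Base 120 (x) by 334 mm (y), 8 thick; notched bars along y at x = -40 and +40 mm, each 14 thick. Notches at y = -117, -39, +39, +117 mm: 56 wide, floor 25 mm above the table; round-topped teeth between, 22 thick, 60 high. A bundle lies along x over both bars, centre 45 mm high; between the bars 66 mm is free for fingers down to the base
- rail: fixed rail stand, origin on the table under the middle of the rail. Round rail of 12 mm diameter along y, its axis 147 mm above the table, between two posts (14 mm thick along y, 155 mm high, feet 90 by 40 mm) at y = -160 and +160 mm; its left end is +y. x points away from the robot
- mark: dark band 12 mm wide around the rail, origin at its centre on the rail's axis, axes as the rail's
- marker: wooden marker, 191 mm tall, 0.2 kg, starts standing; origin under its centre. Block 56 (x) by 50 (y), 40 mm high; strip at x = -26 to -18 rises to an inverted-V bridge; lip at x = +18 to +26 hangs from it, heights 100 to 128. The rail enters from +x below the lip (heights 40 to 100), so marker x must point as the rail's x. Stem to grip: 18 (x) by 16 mm (y), heights 143 to 191
- marker_hook (a point): on the marker, x = 0, y = 0, 126.5 mm above its underside: the place of the rail's axis when the bridge rests on the rail (marker's underside is then about 20 mm above the table)
- marker_stem (a point): middle of the marker's stem, 168 mm above its underside
- glue: white glue bottle with a cap, 56 mm diameter, 150 mm tall, origin at the centre of its underside; to be left alone
- wagon: model railway wagon of rolled paper, 90 by 180 mm, 165 mm tall, origin under its centre; to be left alone
Mind the look-alikes: they are no part of the job. What is shaped like the bundle2 but purple is not meant.

How it is judged:
On the way, in this order (a step that is already met when the one before it is completed fails the run):
1. every bundle lies at rest on its side in a notch of the cradle (x of bundle1_center in the frame of cradle between -0.025 and 0.025 m and y of bundle1_center in the frame of cradle between -0.15 and 0.15 m and z of bundle1_center in the frame of cradle between 0.037 and 0.054 m and angle between bundle1's own z axis and vertical between 1.44 and 1.7 rad and angle between the z axis of each of bundle1, bundle2, bundle3, bundle4 and the x axis of cradle, either way round below 0.22 rad and linear speed of each of bundle1, bundle2, bundle3, bundle4 below 0.03 m/s and x of bundle2_center in the frame of cradle between -0.025 and 0.025 m and y of bundle2_center in the frame of cradle between -0.15 and 0.15 m and z of bundle2_center in the frame of cradle between 0.037 and 0.054 m and angle between bundle2's own z axis and vertical between 1.44 and 1.7 rad and x of bundle3_center in the frame of cradle between -0.025 and 0.025 m and y of bundle3_center in the frame of cradle between -0.15 and 0.15 m and z of bundle3_center in the frame of cradle between 0.037 and 0.054 m and angle between bundle3's own z axis and vertical between 1.44 and 1.7 rad and x of bundle4_center in the frame of cradle between -0.025 and 0.025 m and y of bundle4_center in the frame of cradle between -0.15 and 0.15 m and z of bundle4_center in the frame of cradle between 0.037 and 0.054 m and angle between bundle4's own z axis and vertical between 1.44 and 1.7 rad), for 0.2 s.
2. the marker hangs on the rail near the left end (its hook more than 50 mm left of the rail's middle) (x of marker_hook in the frame of rail between -0.01 and 0.01 m and z of marker_hook in the frame of rail between 0.139 and 0.155 m and angle between marker's own z axis and vertical below 0.2 rad and y of marker_hook in the frame of rail above 0.05 m), for 0.2 s.
3. the marker, still hanging, passes the stretch 20 to 40 mm left of the rail's middle (x of marker_hook in the frame of rail between -0.01 and 0.01 m and z of marker_hook in the frame of rail between 0.139 and 0.155 m and angle between marker's own z axis and vertical below 0.2 rad and y of marker_hook in the frame of rail between 0.02 and 0.04 m), for 0.02 s.
4. the marker hangs centred over the dark band (x of marker_hook in the frame of rail between -0.01 and 0.01 m and z of marker_hook in the frame of rail between 0.139 and 0.155 m and angle between marker's own z axis and vertical below 0.2 rad and y of marker_hook in the frame of mark between -0.012 and 0.012 m), for 0.2 s.
At the end, for the whole second after the job is handed in: Every bundle rests on its side in a notch: within 25 mm of centre along the cradle's x, centre 37-54 mm high, level within 0.13 rad, aligned within 0.22 rad. The marker hangs released on the rail, upright within 0.2 rad, hook within 10 mm across, 8 mm in height and 12 mm of the band (all of step 1 and all of step 4 and linear speed of marker below 0.03 m/s and contact force between the fingers and marker below 0.1 N); the robot touches nothing.
It fails at once if the glue bottle is knocked over or shifted by more than 40 mm (angle between glue's own z axis and vertical above 0.5 rad or distance of glue from where it was at the start of the episode above 0.04 m).
It fails at once if the model wagon is knocked over or shifted by more than 40 mm (angle between wagon's own z axis and vertical above 0.5 rad or distance of wagon from where it was at the start of the episode above 0.04 m).
Of bundle1, bundle2, bundle3, bundle4 only 3 to 4 are there at a start; the rules pass over those that are not, and their reading is None.
At some moment in a run one of bundle1, bundle2, bundle3, bundle4 may be knocked a few centimetres aside while the robot is not near it.
Once in a run the grip may slacken for a moment while it holds something.
It also fails if it takes over 210 s, if anything falls off the work surface, if the arm or the gripper's body presses on something with over 40 N, if the wrist force passes 120 N, or if a joint passes its speed limit or range.

## Working session

There is one attempt and no reset: what is moved stays moved. The work goes in short steps, each a Python script; the robot and the scene stay as the last script left them, time stands still between calls to the robot, and variables do not carry over. Pictures are saved under pics/ and viewed, at most 14 in all, crops included, and the job is handed in when it is done.

```bash
ls; mkdir -p pics; python3 - <<'E'
from rig import r
import cv2, numpy as np
for n in ("scene","top"):
    p,d=r.camera(n); cv2.imwrite(f"pics/{n}0.png",p[:,:,::-1]); np.savez(f"{n}0.npz",p=p,d=d)
    m=r.camera_model(n); R,t=np.array(m["R"]),np.array(m["t"]); print(n,"pos",-R.T@t)
    for q in ("bundle1","cradle","rail","mark","marker","marker_hook","glue","wagon"):
        for o in r.place_of(n,q): print(q,round(o["confidence"],2),np.round(R.T@(np.array(o["location"])-t),3))
print(r.get_obs()["time_s"],r.get_obs()["eef_rot"])
E
```

```text
pics
scene pos [ 1.30538173 -0.30030409  0.97373755]
bundle1 0.8 [ 0.41  -0.093  0.001]
bundle1 0.77 [ 0.472 -0.318 -0.001]
bundle1 0.67 [ 0.519 -0.119 -0.001]
bundle1 0.67 [ 0.332 -0.267  0.003]
bundle1 0.64 [ 0.504 -0.231 -0.001]
bundle1 0.59 [ 0.466 -0.433 -0.003]
bundle1 0.18 [ 0.5    0.047 -0.004]
cradle 0.56 [ 0.569  0.27  -0.001]
rail 0.66 [0.502 0.042 0.164]
mark 0.44 [ 0.665 -0.169  0.149]
marker 0.81 [0.502 0.044 0.001]
marker 0.49 [ 0.506 -0.232  0.073]
marker_hook 0.68 [0.502 0.043 0.126]
marker_hook 0.56 [ 0.667 -0.168  0.148]
glue 0.67 [0.788 0.104 0.   ]
wagon 0.93 [ 0.786 -0.114  0.   ]
top pos [ 0.35663325 -0.04430912  1.31824592]
bundle1 0.87 [ 0.404 -0.089 -0.   ]
bundle1 0.87 [ 0.329 -0.263 -0.002]
bundle1 0.81 [ 0.516 -0.114 -0.001]
bundle1 0.64 [ 0.459 -0.429 -0.001]
bundle1 0.6 [ 0.504 -0.228  0.001]
bundle1 0.58 [ 0.466 -0.316 -0.001]
cradle 0.56 [0.564 0.277 0.   ]
cradle 0.39 [0.498 0.043 0.167]
rail 0.68 [ 0.662 -0.095 -0.002]
mark 0.41 [ 0.66  -0.171  0.146]
marker 0.7 [ 0.502  0.044 -0.001]
marker_hook 0.76 [0.496 0.043 0.124]
glue 0.62 [ 0.785  0.105 -0.002]
wagon 0.79 [ 0.791 -0.108 -0.004]
0.9 [5.24949789e-01 3.09742218e+00 1.27017953e-04]
```

View pics/scene0.png

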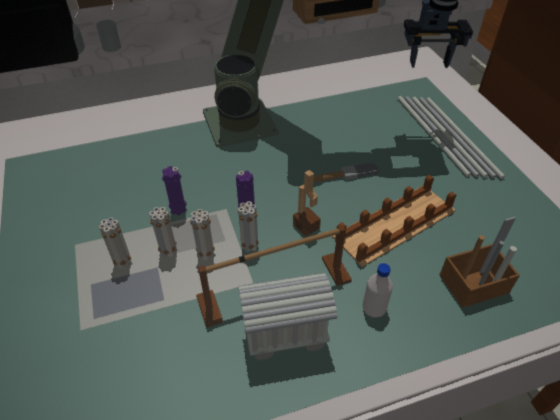

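View pics/top0.png

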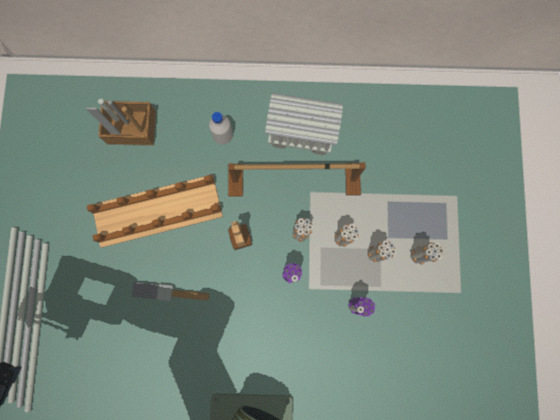

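The four white bundles stand in the paper area (top view px (303,228), (347,234), (382,250), (430,251)). The two purple look-alikes are at (292,272) and (362,306), the cradle is at (155,211) turned about 14°, and the marker is at (239,235). Next I'll measure more finely from depth and test the horizontal-tool IK.

```bash
cat > h.py <<'E'
from rig import r
import numpy as np, cv2
from scipy.spatial.transform import Rotation as Ro
def rv(z,y):
    z=np.array(z,float);z/=np.linalg.norm(z);y=np.array(y,float);y-=z*(y@z);y/=np.linalg.norm(y)
    return Ro.from_matrix(np.c_[np.cross(y,z),y,z]).as_rotvec()
def cloud(m,d):
    K,R,t=[np.array(m[k]) for k in("camera_matrix","R","t")]
    v,u=np.mgrid[:d.shape[0],:d.shape[1]]
    c=np.stack([(u-K[0,2])/K[0,0]*d,(v-K[1,2])/K[1,1]*d,d],-1)
    w=(c-t)@R; w[d<=0]=np.nan; return w
def proj(m,X):
    K,R,t=[np.array(m[k]) for k in("camera_matrix","R","t")]
    c=K@(R@np.array(X)+t); return c[:2]/c[2]
def hor(az,tilt=0.):   # tool horizontal pointing to azimuth az, pitched down by tilt; fingers close horizontally
    return rv([np.cos(az)*np.cos(tilt),np.sin(az)*np.cos(tilt),-np.sin(tilt)],[-np.sin(az),np.cos(az),0])
def down(ya): return rv([0,0,-1],[np.cos(ya),np.sin(ya),0])
E
python3 - <<'E'
from h import *
np.set_printoptions(precision=4,suppress=True)
B=dict(A=(.517,-.116),B=(.504,-.229),C=(.469,-.317),D=(.462,-.431))
W={}
for n in("scene","top"):
    z=np.load(n+"0.npz"); w=cloud(r.camera_model(n),z["d"]); W[n]=w; print(n)
    for k,c in B.items():
        s=w[(np.hypot(w[...,0]-c[0],w[...,1]-c[1])<.04)&(w[...,2]>.125)]; print(k,len(s),(s.max(0)+s.min(0))/2,np.median(s,0))
    def reg(a,b,c,d,e,f):
        return w[(w[...,0]>a)&(w[...,0]<b)&(w[...,1]>c)&(w[...,1]<d)&(w[...,2]>e)&(w[...,2]<f)]
    for nm,a in dict(rail=(.6,.72,-.22,.02,.135,.17),crbase=(.45,.7,.08,.46,.004,.016),teeth=(.45,.7,.08,.46,.045,.075),mkblock=(.44,.56,-.01,.1,.033,.048),mkstem=(.44,.56,-.01,.1,.16,.2),posts=(.6,.72,-.35,.15,.14,.17)).items():
        s=reg(*a)
        if len(s)<5: print(nm,len(s));continue
        q=cv2.minAreaRect(s[:,:2].astype(np.float32)*1000); print(nm,len(s),s.mean(0),"z",np.percentile(s[:,2],[5,50,98]),q)
print("IK")
for k,c in B.items():
    c=np.array(c); a0=np.arctan2(c[1],c[0])
    for tilt in(0,.3,.6):
        o=[]
        for da in(-.6,-.3,0,.3,.6,.9,1.2):
            q=r.solve_ik([*c,.08],hor(a0+da,tilt)); o.append(da if q is not None else None)
        print(k,tilt,o)
E
```

```text
scene
A 251 [ 0.5181 -0.117   0.1344] [ 0.5224 -0.1179  0.1388]
B 251 [ 0.5084 -0.2276  0.1346] [ 0.5122 -0.2286  0.139 ]
C 248 [ 0.4685 -0.3167  0.1347] [ 0.4744 -0.3169  0.1389]
D 271 [ 0.4672 -0.4301  0.1348] [ 0.4718 -0.43    0.1389]
rail 613 [ 0.6664 -0.1043  0.1508] z [0.1454 0.1512 0.1552] ((664.7718505859375, -100.00479125976562), (14.39925765991211, 240.18191528320312), 2.13102126121521)
crbase 2867 [0.5793 0.2624 0.008 ] z [0.0044 0.0078 0.0145] ((574.4939575195312, 269.97381591796875), (248.31529235839844, 379.8426208496094), 0.18178607523441315)
teeth 557 [0.5748 0.2709 0.0547] z [0.0465 0.0556 0.0626] ((569.215087890625, 269.58160400390625), (96.76717376708984, 335.4320068359375), 16.001127243041992)
mkblock 326 [0.5054 0.0422 0.0393] z [0.035  0.0395 0.0442] ((503.6991271972656, 43.37168884277344), (58.285945892333984, 51.48399353027344), 18.099586486816406)
mkstem 116 [0.5058 0.0422 0.1791] z [0.1627 0.1797 0.1923] ((503.1585998535156, 43.1578369140625), (18.464017868041992, 16.982181549072266), 14.0711030960083)
posts 905 [ 0.6665 -0.1033  0.1508] z [0.1448 0.1513 0.1
[... 1139 characters left out ...]
87475204467773)
posts 704 [ 0.6596 -0.0945  0.1502] z [0.145  0.1505 0.1559] ((659.7233276367188, -94.72332763671875), (15.529500961303711, 331.78839111328125), 2.02614426612854)
IK
A 0 [-0.6, None, None, None, 0.6, 0.9, 1.2]
A 0.3 [-0.6, None, None, None, 0.6, 0.9, 1.2]
A 0.6 [-0.6, -0.3, 0, 0.3, 0.6, 0.9, 1.2]
B 0 [-0.6, None, None, None, 0.6, 0.9, 1.2]
B 0.3 [-0.6, None, None, None, 0.6, 0.9, 1.2]
B 0.6 [-0.6, -0.3, 0, 0.3, 0.6, 0.9, 1.2]
C 0 [-0.6, None, None, None, 0.6, 0.9, 1.2]
C 0.3 [-0.6, -0.3, None, 0.3, 0.6, 0.9, 1.2]
C 0.6 [-0.6, -0.3, 0, 0.3, 0.6, 0.9, 1.2]
D 0 [-0.6, -0.3, 0, 0.3, 0.6, 0.9, 1.2]
D 0.3 [-0.6, -0.3, 0, 0.3, 0.6, 0.9, 1.2]
D 0.6 [-0.6, -0.3, 0, 0.3, 0.6, 0.9, 1.2]
```

```bash
python3 - <<'E'
from h import *
np.set_printoptions(precision=4,suppress=True)
r.servo_line([.189,.543,.33]); 
def shot(nm):
    m=r.camera_model("wrist");p,d=r.camera("wrist");cv2.imwrite(f"pics/{nm}.png",p[:,:,::-1]);np.savez(nm+".npz",p=p,d=d,**{k:np.array(v) for k,v in m.items() if k in("camera_matrix","R","t")})
    print(nm,-np.array(m["R"]).T@m["t"],np.array(m["R"])[2])
    return cloud(m,d)
for nm,x in dict(wcr=(.5,.27,.42),wmk=(.5,.02,.45),wb=(.44,-.27,.46)).items():
    r.move_ptp(x,down(np.pi/2)); w=shot(nm)
    def reg(a,b,c,d,e,f):
        return w[(w[...,0]>a)&(w[...,0]<b)&(w[...,1]>c)&(w[...,1]<d)&(w[...,2]>e)&(w[...,2]<f)]
    for k,a in dict(rail=(.6,.72,-.22,.02,.135,.17),teeth=(.45,.7,.08,.46,.045,.075),mkblock=(.44,.56,-.01,.1,.033,.048),mkstem=(.44,.56,-.01,.1,.18,.2)).items():
        s=reg(*a)
        if len(s)>20: q=cv2.minAreaRect(s[:,:2].astype(np.float32)*1000); print(k,len(s),s.mean(0),"z",np.percentile(s[:,2],[5,50,98]),q)
    for k,c in dict(A=(.517,-.116),B=(.504,-.229),C=(.469,-.317),D=(.462,-.431)).items():
        s=w[(np.hypot(w[...,0]-c[0],w[...,1]-c[1])<.04)&(w[...,2]>.13)]
        if len(s)>20: print(k,len(s),(s.max(0)+s.min(0))/2,np.mean(s,0))
print(r.get_obs()["time_s"])
E
```

```text
wcr [0.4169 0.2707 0.5672] [ 0.2905  0.0007 -0.9569]
teeth 1157 [0.5605 0.2832 0.0552] z [0.0478 0.0563 0.0599] ((567.4536743164062, 272.6236877441406), (95.12171936035156, 333.07000732421875), 15.943316459655762)
mkblock 853 [0.5006 0.0496 0.0385] z [0.0362 0.0385 0.0406] ((499.7821044921875, 46.550750732421875), (55.73079299926758, 49.89057922363281), 18.509647369384766)
mkstem 231 [0.4993 0.0481 0.1882] z [0.1818 0.1891 0.1912] ((500.0025939941406, 46.55767059326172), (17.7565975189209, 17.285133361816406), 17.827800750732422)
A 724 [ 0.5159 -0.1123  0.1357] [ 0.5149 -0.1111  0.1377]
wmk [0.4174 0.0209 0.5974] [ 0.2913  0.0015 -0.9566]
rail 656 [ 0.659  -0.0682  0.1498] z [0.145  0.1504 0.1527] ((661.6099853515625, -100.63853454589844), (12.278119087219238, 238.7560272216797), 2.01165771484375)
teeth 1208 [0.5624 0.2795 0.0548] z [0.0467 0.0559 0.0598] ((566.5428466796875, 272.59124755859375), (95.18756103515625, 333.7379150390625), 15.852238655090332)
mkblock 503 [0.4972 0.0459 0.0384] z [0.0364 0.0385 0.0408] ((499.6579284667969, 45.968929290771484), (55.98497772216797, 50.04048
[... 445 characters left out ...]
779 0.053 ] z [0.0459 0.0534 0.0597] ((589.31494140625, 190.13543701171875), (94.10567474365234, 164.79042053222656), 15.900050163269043)
mkblock 625 [0.5011 0.0413 0.0386] z [0.0356 0.0386 0.0444] ((499.3212585449219, 45.002418518066406), (56.25492477416992, 50.63954544067383), 16.526010513305664)
mkstem 195 [0.4985 0.0431 0.1878] z [0.1809 0.189  0.1911] ((499.3040466308594, 44.8734016418457), (18.598072052001953, 16.368093490600586), 16.021324157714844)
A 504 [ 0.5153 -0.1148  0.1361] [ 0.5142 -0.1154  0.1382]
B 487 [ 0.5043 -0.2268  0.1355] [ 0.5034 -0.2267  0.1383]
C 3573 [ 0.4578 -0.3146  0.3315] [ 0.4447 -0.3161  0.4429]
D 541 [ 0.4645 -0.4282  0.1358] [ 0.4637 -0.4277  0.1383]
5.5167
```

```bash
python3 - <<'E'
import cv2,numpy as np
a=cv2.imread("pics/wb.png");b=cv2.imread("pics/wmk.png")
cv2.imwrite("pics/both.png",np.vstack([cv2.resize(a,(400,300)),cv2.resize(b,(400,300))]))
E
```

```text
(no output)
```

View pics/both.png

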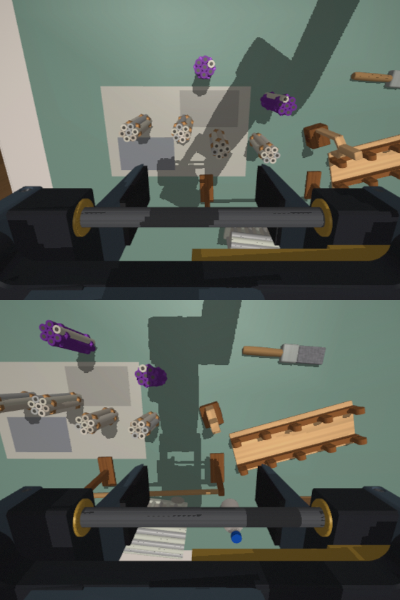

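The wrist view shows the white bundles on the paper at (135,128), (182,128), (220,143) and (263,148), with the purples nearer the robot. The marker's bridge and lip point away from the robot, toward the rail. Wrist depth agrees to about 1 mm, so I'll use it for hexagon angles and grasp planning.

```bash
cat >> h.py <<'E'
def shot(nm):
    m=r.camera_model("wrist");p,d=r.camera("wrist");cv2.imwrite(f"pics/{nm}.png",p[:,:,::-1])
    return cloud(m,d)
def top(w,c,rad=.035):
    """centre and flat-normal angle (mod 60deg) of the bundle whose top is near c"""
    for _ in range(2):
        s=w[(np.hypot(w[...,0]-c[0],w[...,1]-c[1])<rad)&(w[...,2]>.1355)&(w[...,2]<.145)]
        if len(s)<80: return None
        th=np.radians(np.arange(0,180,2)); P=s[:,:2]@np.array([np.cos(th),np.sin(th)])
        hi,lo=np.percentile(P,99.5,0),np.percentile(P,.5,0)
        c=np.linalg.lstsq(np.c_[np.cos(th),np.sin(th)],(hi+lo)/2,rcond=None)[0]
    f=np.sum((hi-lo)*np.exp(6j*th)); ph=np.angle(-f)/6   # width is least at ph
    return c,ph%(np.pi/3),abs(f)*2/len(th)*1000,len(s)
PUR=[(.404,-.0885),(.329,-.264)]
CR=np.array([.567,.2726]);CY=np.radians(15.9);cx=np.array([np.cos(CY),np.sin(CY),0]);cy=np.array([-np.sin(CY),np.cos(CY),0])
def clear(p,R,obst):
    """least distance from hand (body box, fingers) to obstacle cylinders (x,y,r,h) and table"""
    m=1.
    for x0,y0,rr,hh in obst:
        for z in np.arange(0,hh+.001,.01):
            q=R.T@(np.array([x0,y0,z])-p)
            for lo,hi in(((-.038,-.089,-.22),(.038,.089,-.055)),((-.016,-.044,-.06),(.016,.044,.022))):
                m=min(m,np.linalg.norm(np.maximum(0,np.maximum(np.array(lo)-q,q-np.array(hi))))-rr)
    return m
E
python3 - <<'E'
from h import *
np.set_printoptions(precision=3,suppress=True)
B=dict(A=(.5155,-.1147),B=(.5043,-.2265),C=(.4659,-.3147),D=(.4645,-.4282)); ph={}
for nm in("wcr","wmk","wb"):
    z=np.load(nm+".npz"); w=cloud(dict(z),z["d"])
    for k,c in B.items():
        t=top(w,c); 
        if t: print(nm,k,t[0],np.degrees(t[1]).round(1),round(t[2],2),t[3]); ph[k]=t[1]
left=dict(B)
for k in "DCBA":
    c=left.pop(k); ob=[(x,y,.023,.14) for x,y in list(left.values())+PUR]+[(.655,-.256,.045,.155),(.667,.064,.045,.155),(.5,.046,.036,.19)]
    for t in(.3,.45,.6):
      for az in ph.get(k,0)+np.radians([-150,-90,-30,30,90]):
        rot=hor(az,t);R=Ro.from_rotvec(rot).as_matrix();g=np.array([*c,.07])-.003*R[:,2];pre=g-.1*R[:,2]
        q=r.solve_ik(g,rot);q2=r.solve_ik(pre,rot)
        if q is None or q2 is None: continue
        print(k,t,np.degrees(az).round(),"clr",round(min(clear(g-.025*j*R[:,2],R,ob) for j in range(5)),3),np.array(q),np.array(q2))
for t in(0,.3,.45,.6):
  for s in(1,-1):
   for f in(1,-1):
    o=[]
    for n in(-.117,-.039,.039,.117):
        q=r.solve_ik([*(CR+n*cy[:2]),.05],rv(-np.cos(t)*np.array([0,0,1])+np.sin(t)*s*cx,f*cy)); o.append(None if q is None else np.array(q))
    print(t,s,f,o[0],o[3])
E
```

```text
wcr A [ 0.516 -0.113] 57.4 1.01 621
wmk A [ 0.516 -0.114] 57.4 1.4 524
wmk B [ 0.505 -0.226] 13.4 1.36 555
wmk C [ 0.466 -0.314] 42.8 1.46 604
wb A [ 0.515 -0.115] 57.7 1.42 463
wb B [ 0.504 -0.226] 15.2 1.42 454
wb C [ 0.466 -0.315] 41.9 1.35 482
wb D [ 0.464 -0.428] 7.8 1.59 502
D 0.3 -142.0 clr -0.045 [-0.348  0.945  1.45  -0.951  1.701  0.954] [-0.247  0.975  1.267 -0.899  1.852  0.875]
D 0.3 -22.0 clr -0.011 [-1.071  0.733  2.426  2.462  1.284  1.56 ] [-1.277  0.67   2.589  2.278  1.346  1.477]
D 0.3 38.0 clr 0.043 [-1.236  0.858  1.709  1.14   1.488  2.114] [-1.368  0.848  1.608  1.032  1.609  2.176]
D 0.3 98.0 clr 0.066 [-0.977  1.133  0.955  0.556  2.213  2.072] [-1.02   1.293  0.483  0.689  2.491  2.281]
D 0.45 -142.0 clr -0.044 [-0.368  0.878  1.47  -0.88   1.598  0.915] [-0.27   0.891  1.294 -0.825  1.762  0.841]
D 0.45 -22.0 clr -0.011 [-1.042  0.614  2.379  2.436  1.006  1.677] [-1.219  0.473  2.514  2.246  1.02   1.705]
D 0.45 38.0 clr 0.042 [-1.211  0.789  1.714  1.069  1.379  2.19 ] [-1.338  0.76   1.615  0.964  1.515  2.256]
D 0.45 98.0 clr 0.065 [-0.968  1.061  1.00
[... 5019 characters left out ...]
  0.433  2.05   0.093  0.21  -1.703] [ 0.689  0.488  1.936 -0.537  0.347 -0.685]
0.45 1 -1 [0.233 0.433 2.05  0.093 0.21  1.439] [ 0.689  0.488  1.936 -0.537  0.347  2.457]
0.45 -1 1 [ 0.249  0.766  1.339 -0.013  1.486 -1.596] [ 0.551  0.814  1.235  0.118  1.528 -1.329]
0.45 -1 -1 [ 0.249  0.766  1.339 -0.013  1.486  1.546] [0.551 0.814 1.235 0.118 1.528 1.813]
0.6 1 1 [0.229 0.431 2.163 2.651 0.059 2.02 ] [ 0.722  0.485  2.041 -1.327  0.253  0.123]
0.6 1 -1 [ 0.229  0.431  2.163  2.651  0.059 -1.121] None
0.6 -1 1 [ 0.25   0.848  1.225 -0.015  1.668 -1.595] [ 0.537  0.895  1.118  0.147  1.711 -1.334]
0.6 -1 -1 [ 0.25   0.848  1.225 -0.015  1.668  1.547] [0.537 0.895 1.118 0.147 1.711 1.807]
```

```bash
cat >> h.py <<'E'
U=np.array([0,0,1.])
def pick(c,az,t=.35,h=.07):
    rot=hor(az,t);z=Ro.from_rotvec(rot).as_matrix()[:,2];g=np.array([*c,h])-.003*z
    hi=g-.11*z; hi2=hi.copy(); hi2[2]=.30
    r.move_gripper(.77); r.move_ptp(hi2,rot); r.servo_line(hi,v=.25); r.servo_line(g,v=.12)
    r.move_gripper(0,30); w=r.get_obs()["grip_width"]
    up=g.copy();up[2]=.33; r.servo_line(up,v=.2); r.dwell(.2)
    print("grip",w*91,r.get_obs()["grip_width"]*91,r.get_obs()["finger_force"])
def place_pose(n,t=.35,h=.07,zc=.050):
    z=-np.cos(t)*U+np.sin(t)*cx
    ctr=np.array([*CR,0])+n*cy+zc*U
    return ctr+(.07-h)*cx-.003*z-(.07-h)*0, rv(z,-cy), z
def place(n,t=.35,h=.07):
    # bundle top end points to -cx: grip point = centre - (h-.07)*cx
    p,rot,z=place_pose(n,t,h); a=p+.18*U
    r.move_ptp(a,rot); r.servo_line(p+.03*U,v=.25); hit=r.servo_line(p,v=.05,force_limit=12)
    o=r.get_obs(); print("down",hit,o["eef_pos"]-p,o["grip_width"]*91)
    r.move_gripper(.66); r.servo_line(p-.15*z,v=.25); print("t",r.get_obs()["time_s"])
def topcam():
    p,d=r.camera("top"); w=cloud(r.camera_model("top"),d); return p,w
E
python3 - <<'E'
from h import *
np.set_printoptions(precision=3,suppress=True)
print([r.solve_ik(*place_pose(-.117,.45,.076)[:2])])
pick((.4643,-.428),np.radians(97.8))
m=r.camera_model("scene");p,d=r.camera("scene");cv2.imwrite("pics/s1.png",p[:,:,::-1])
E
```

```text
[array([0.232, 0.42 , 2.064, 0.096, 0.209, 1.436])]Traceback (most recent call last):
  File "<stdin>", line 4, in <module>
  File "h.py", line 46, in pick
    r.move_gripper(.77); r.move_ptp(hi2,rot); r.servo_line(hi,v=.25); r.servo_line(g,v=.12)
                         ~~~~~~~~~~^^^^^^^^^
rig.Unreachable: the arm cannot take that pose within its joint ranges
```

```bash
python3 - <<'E'
from h import *
np.set_printoptions(precision=3,suppress=True)
for k,c,a in(("C",(.466,-.3147),72.2),("B",(.5043,-.2265),104.5),("A",(.5153,-.1147),87.6),("D",(.4643,-.428),37.8)):
    for t in (.35,.45):
        rot=hor(np.radians(a),t);z=Ro.from_rotvec(rot).as_matrix()[:,2];g=np.array([*c,.07])
        print(k,t,[r.solve_ik(x,rot) is not None for x in (g,g-.11*z,np.r_[(g-.11*z)[:2],.3],np.r_[g[:2],.33])])
pick((.4643,-.428),np.radians(37.8))
m=r.camera_model("scene");p,d=r.camera("scene");cv2.imwrite("pics/s1.png",p[:,:,::-1])
E
```

```text
C 0.35 [True, True, True, True]
C 0.45 [True, True, True, True]
B 0.35 [True, True, True, True]
B 0.45 [True, True, True, True]
A 0.35 [True, True, True, True]
A 0.45 [True, True, True, True]
D 0.35 [True, True, True, False]
D 0.45 [True, True, True, False]Traceback (most recent call last):
  File "<stdin>", line 7, in <module>
  File "h.py", line 48, in pick
    up=g.copy();up[2]=.33; r.servo_line(up,v=.2); r.dwell(.2)
                           ~~~~~~~~~~~~^^^^^^^^^
rig.Unreachable: the arm cannot follow that straight line within its joint ranges
```

```bash
python3 - <<'E'
from h import *
np.set_printoptions(precision=3,suppress=True)
o=r.get_obs(); print(o["qpos"],o["grip_width"]*91,o["finger_force"],o["eef_pos"])
g=np.array(o["eef_pos"]); z=Ro.from_rotvec(o["eef_rot"]).as_matrix()[:,2]
for tgt in ([g[0],g[1],.28],[g[0]-.06,g[1]-.03,.28],[g[0]-.1,g[1]+0,.28],[g[0],g[1],.24]):
    try: r.servo_line(tgt,v=.2); print("went",tgt); break
    except r.Unreachable: pass
r.dwell(.2); o=r.get_obs(); print(o["qpos"],o["grip_width"]*91,o["finger_force"],o["time_s"])
p,d=r.camera("scene");cv2.imwrite("pics/s1.png",p[:,:,::-1])
E
```

```text
[-1.229  0.834  1.71   1.117  1.452  2.138] 44.33266479036291 29.92203488945961 [ 0.462 -0.43   0.071]
went [np.float64(0.4620246400843311), np.float64(-0.4300122119808937), 0.28]
[-1.229  0.57   1.589  1.105  1.626  2.486] 44.49183415269803 29.92131717503071 13.9917
```

View pics/s1.png

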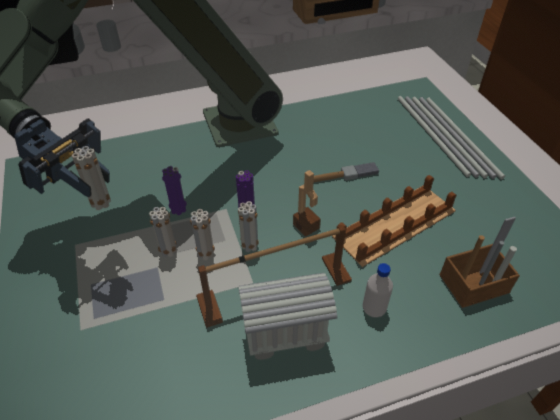

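The scene view shows the bundle held upright and clear at (90,180), with everything else unmoved. Now placing it.

```bash
sed -i 's/a=p+.18\*U/a=p+.2*U; r.move_ptp([.42,-.05,.40],rot)/; s/up\[2\]=.33/up[2]=.28/' h.py; python3 - <<'E'
from h import *
np.set_printoptions(precision=3,suppress=True)
print(r.solve_ik([.42,-.05,.40],place_pose(.117)[1]))
place(.117)
p,w=topcam(); s=w[(np.hypot(*(w[...,:2]-CR).transpose(2,0,1))<.2)&(w[...,2]>.05)&(w[...,2]<.075)]
cv2.imwrite("pics/t1.png",cv2.resize(p[80:330,40:480,::-1],None,fx=1.5,fy=1.5))
for k,c in dict(A=(.515,-.114),B=(.503,-.2255),C=(.464,-.314)).items(): print(k,top(w,c,.06))
E
```

```text
[-0.281 -0.153  1.737  0.192  1.263  0.981]
down False [ 0.  0. -0.] 44.502695700031445
t 20.0417
A (array([ 0.514, -0.114]), np.float64(1.027294832870456), np.float64(1.3372355059836043), 183)
B (array([ 0.503, -0.226]), np.float64(0.1656470006766457), np.float64(1.2719824669142663), 178)
C (array([ 0.464, -0.314]), np.float64(0.7363753447801844), np.float64(1.6570205696422984), 195)
```

View pics/t1.png

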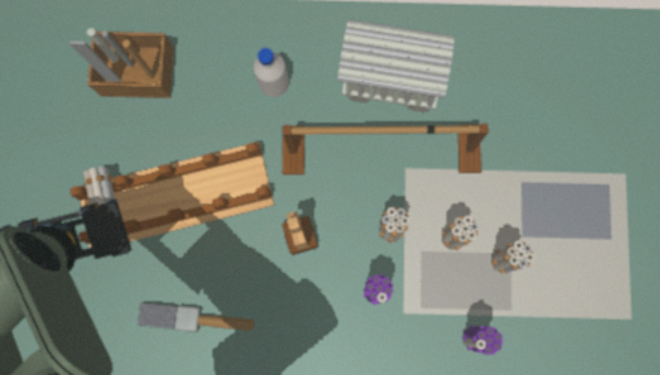

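The bundle lies in the far notch at (95,183) and the other three have not moved. Next bundle.

```bash
cat >> h.py <<'E'
def chk(nm):
    """lying bundles in cradle frame, from a wrist picture"""
    w=shot(nm); q=w-np.array([*CR,0]); X=q@cx; Y=q@cy; Z=w[...,2]
    for n in(-.117,-.039,.039,.117):
        k=(abs(Y-n)<.027)&(abs(X)<.12)&(Z>.046)&(Z<.1)
        if k.sum()>150: print(n,k.sum(),"x",np.percentile(X[k],[1,99]),"mid",np.mean(np.percentile(X[k],[1,99])),"y",np.median(Y[k]),"ztop",np.percentile(Z[k],[50,97]),"slope",np.polyfit(X[k],Y[k],1)[0])
E
python3 - <<'E'
from h import *
np.set_printoptions(precision=3,suppress=True)
pick((.466,-.3147),np.radians(72.2))
place(.039)
r.move_ptp([.42,.27,.42],down(np.pi/2)); chk("c2")
p,w=topcam()
for k,c in dict(A=(.515,-.114),B=(.503,-.2255)).items(): print(k,top(w,c,.06))
E
```

```text
grip 44.399486863227146 44.1801022710402 29.99662097543478
down False [ 0.  0. -0.] 44.2956463518626
t 32.7167
0.039 1665 x [-0.07   0.068] mid -0.0006823622143341743 y 0.04085669559134961 ztop [0.058 0.066] slope 0.00256744108316054
0.117 1027 x [-0.07   0.036] mid -0.01729570840282523 y 0.11934793899940166 ztop [0.058 0.066] slope 0.14274027249464258
A (array([ 0.514, -0.114]), np.float64(0.9817191983801623), np.float64(1.3817970318207218), 188)
B (array([ 0.503, -0.226]), np.float64(0.2381204875006755), np.float64(1.2575219997064324), 187)
```

```bash
python3 - <<'E'
from h import *
np.set_printoptions(precision=3,suppress=True)
pick((.5041,-.2263),np.radians(104.5))
place(-.039)
r.move_ptp([.40,.32,.44],down(np.pi/2)); chk("c3")
p,w=topcam()
for k,c in dict(A=(.515,-.114)).items(): print(k,top(w,c,.06))
E
```

```text
grip 44.51650601909525 44.46172863135578 29.992709755897522
down False [ 0.  0. -0.] 44.17649915173892
t 47.7333
-0.039 1171 x [-0.07   0.067] mid -0.0014828746354560163 y -0.03073878968590734 ztop [0.058 0.066] slope -0.03525448308426993
0.039 1520 x [-0.07   0.069] mid -0.0006410090939204388 y 0.042288923332777895 ztop [0.058 0.066] slope 0.006995290399796687
0.117 1512 x [-0.07   0.068] mid -0.001149158981326781 y 0.11761984238450601 ztop [0.058 0.066] slope -0.012770203928738144
A (array([ 0.514, -0.114]), np.float64(1.0237276577943117), np.float64(1.3728305671572782), 186)
```

View pics/c3.png

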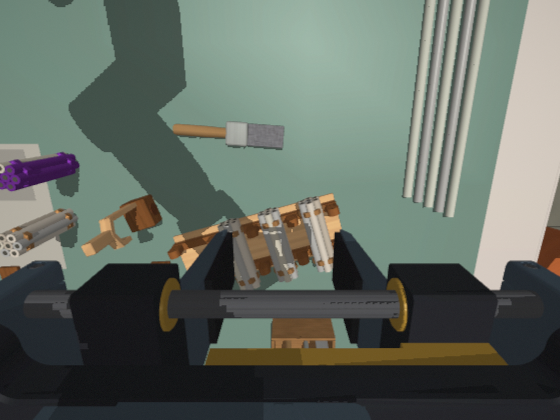

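Three bundles lie in their notches at (243,255), (279,245) and (317,235). Last bundle now, tilted more to clear the rail post.

```bash
python3 - <<'E'
from h import *
np.set_printoptions(precision=3,suppress=True)
pick((.5153,-.1147),np.radians(87.6),.45,.076)
place(-.117,.45,.076)
print(r.get_obs()["wrist_force"])
r.move_ptp([.42,.25,.44],down(np.pi/2)); chk("c4")
r.move_ptp([.48,.10,.46],down(np.pi/2))
w=shot("m1")
def reg(a,b,c,d,e,f): return w[(w[...,0]>a)&(w[...,0]<b)&(w[...,1]>c)&(w[...,1]<d)&(w[...,2]>e)&(w[...,2]<f)]
for k,a in dict(rail=(.63,.69,-.22,.02,.135,.17),mkblock=(.44,.56,-.01,.1,.033,.048),mkstem=(.44,.56,-.01,.1,.185,.2),bridge=(.44,.56,-.01,.1,.1,.14)).items():
    s=reg(*a)
    if len(s)>20: q=cv2.minAreaRect(s[:,:2].astype(np.float32)*1000); print(k,len(s),s.mean(0),"z",np.percentile(s[:,2],[5,50,98]),q)
p,wt=topcam(); cv2.imwrite("pics/t4.png",cv2.resize(p[80:330,40:480,::-1],None,fx=1.5,fy=1.5))
# dark band: along rail line in top image and scene
for n in("top","scene"):
    p=r.camera(n)[0] if n=="scene" else p
    m=r.camera_model(n); ys=np.arange(-.24,.05,.004); a=np.radians(2)
    print(n,[(round(y,3),int(p[int(v+.5),int(u+.5)].sum())) for y in ys for u,v in[proj(m,[.6617-np.tan(a)*(y+.1),y,.150])]])
print(r.get_obs()["time_s"])
E
```

```text
grip 44.354980347427144 44.099174438825706 29.99354872852564
down False [ 0.  0. -0.] 44.48822703199527
t 62.3167
[ 0.098  0.886 -0.449]
-0.117 1029 x [-0.07   0.068] mid -0.001175096248865859 y -0.10755797941136058 ztop [0.058 0.066] slope -0.02751419509099168
-0.039 1512 x [-0.069  0.069] mid 0.00014616475173877957 y -0.03690861670924676 ztop [0.058 0.066] slope 0.0026132349022116755
0.039 1546 x [-0.07   0.068] mid -0.000800156112447388 y 0.040154695049297986 ztop [0.058 0.066] slope -0.0038957313066532878
0.117 1290 x [-0.07   0.064] mid -0.0030678874587464627 y 0.11951559629634681 ztop [0.058 0.066] slope 0.10284494180416642
mkblock 469 [0.496 0.055 0.039] z [0.037 0.038 0.041] ((499.7016296386719, 46.695640563964844), (55.99924087524414, 49.28574752807617), 18.410411834716797)
mkstem 146 [0.499 0.046 0.189] z [0.187 0.189 0.192] ((499.5619812011719, 45.859046936035156), (17.451614379882812, 15.961408615112305), 17.864713668823242)
bridge 281 [0.494 0.046 0.128] z [0.109 0.13  0.138] ((499.8066711425781, 46.05070877075195), (52.80460739135742, 18.313304901123047), 18.21881294250
[... 3205 characters left out ...]
6), 264), (np.float64(-0.052), 276), (np.float64(-0.048), 257), (np.float64(-0.044), 272), (np.float64(-0.04), 256), (np.float64(-0.036), 277), (np.float64(-0.032), 262), (np.float64(-0.028), 270), (np.float64(-0.024), 254), (np.float64(-0.02), 276), (np.float64(-0.016), 258), (np.float64(-0.012), 150), (np.float64(-0.008), 149), (np.float64(-0.004), 151), (np.float64(0.0), 149), (np.float64(0.004), 148), (np.float64(0.008), 152), (np.float64(0.012), 169), (np.float64(0.016), 154), (np.float64(0.02), 153), (np.float64(0.024), 152), (np.float64(0.028), 160), (np.float64(0.032), 151), (np.float64(0.036), 168), (np.float64(0.04), 151), (np.float64(0.044), 173), (np.float64(0.048), 154)]
65.3833
```

View pics/t4.png

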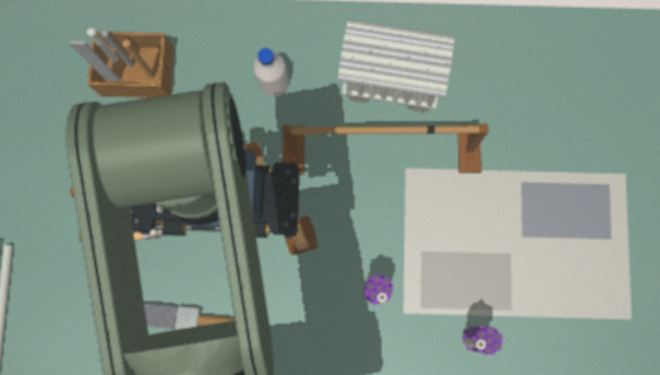

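View pics/m1.png

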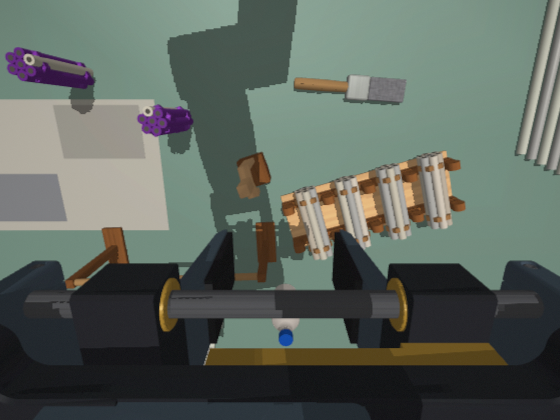

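All four bundles lie in the cradle (wrist view (315,225), (353,212), (394,203), (436,190)). The band is at y ≈ -0.170 in both fixed cameras. I'll check which way the marker's lip faces.

```bash
python3 - <<'E'
from h import *
a=cv2.imread("pics/scene0.png")[160:245,270:350]; cv2.imwrite("pics/mk.png",cv2.resize(a,None,fx=6,fy=6,interpolation=cv2.INTER_CUBIC))
z=np.load("scene0.npz");w=cloud(r.camera_model("scene"),z["d"])-[.503,.043,0]
s=w[(abs(w[...,0])<.05)&(abs(w[...,1])<.05)&(w[...,2]>.045)&(w[...,2]<.2)]; c,sn=np.cos(.314),np.sin(.314)
X=s[:,0]*c+s[:,1]*sn
for lo in range(45,190,10):
    k=(s[:,2]*1000>lo)&(s[:,2]*1000<lo+10); print(lo,k.sum(),np.percentile(X[k],[5,50,95]).round(3) if k.sum() else "")
E
```

```text
45 19 [-0.028 -0.021 -0.018]
55 22 [-0.024 -0.02  -0.018]
65 19 [-0.024 -0.02  -0.018]
75 19 [-0.024 -0.02  -0.018]
85 22 [-0.026 -0.021 -0.019]
95 23 [-0.026 -0.018  0.026]
105 43 [-0.022  0.02   0.026]
115 35 [-0.025  0.022  0.026]
125 75 [-0.026  0.013  0.025]
135 42 [-0.011  0.007  0.015]
145 22 [-0.009  0.004  0.008]
155 34 [-0.008  0.007  0.01 ]
165 23 [-0.005  0.006  0.009]
175 34 [-0.006  0.006  0.008]
185 43 [-0.007  0.     0.008]
```

View pics/mk.png

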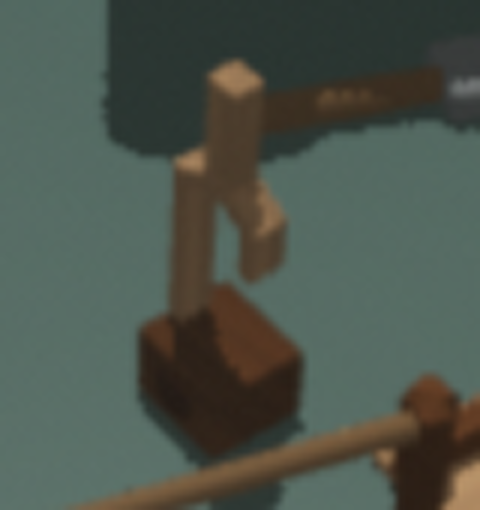

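The strip is on the near side and the lip on the far (+x) side, so the marker's x axis is at about +18°. Now grasp and lift it, and bring it to the rail.

```bash
cat >> h.py <<'E'
MK=np.array([.4996,.0459]);MY=np.radians(18.0);RY=np.radians(2.0)
RO=np.array([.6615,-.096]);rx=np.array([np.cos(RY),np.sin(RY)]);ry=np.array([-np.sin(RY),np.cos(RY)])
def hookpose(y,x=0,z=.147): # TCP pose putting the marker's hook at rail (x,y,z); TCP is .171-.1265 above hook
    return np.array([*(RO+x*rx+y*ry),z+.171-.1265]),down(RY+np.pi/2)
def seen(view="scene"):
    p,d=r.camera(view); return p,cloud(r.camera_model(view),d)
E
python3 - <<'E'
from h import *
np.set_printoptions(precision=3,suppress=True)
rot=down(MY+np.pi/2); g=np.array([*MK,.171])
r.move_gripper(.6); r.move_ptp(g+[0,0,.1],rot); r.servo_line(g,v=.12)
r.move_gripper(0,30); o=r.get_obs(); print(o["grip_width"]*91,o["finger_force"],o["wrist_force"])
r.servo_line(g+[0,0,.077],v=.12)
p,rot2=hookpose(.09,-.11,.2035); r.move_ptp(p,rot2); r.dwell(.3); o=r.get_obs(); print(o["grip_width"]*91,o["wrist_force"],o["qpos"],o["time_s"])
im,w=seen(); cv2.imwrite("pics/s5.png",cv2.resize(im[100:360,140:480,::-1],None,fx=2,fy=2))
q=w-[*(RO+.003*np.array([1,-1])),0]; X=q[...,:2]@rx;Y=q[...,:2]@ry;Z=w[...,2]
k=(abs(X+.11)<.06)&(abs(Y-.09)<.05)&(Z>.06)&(Z<.19)
for lo in range(60,190,10):
    j=k&(Z*1000>lo)&(Z*1000<lo+10); print(lo,j.sum(),np.percentile(X[j],[5,50,95]) if j.sum() else "",np.percentile(Y[j],[5,95]) if j.sum() else "")
E
```

```text
15.760056895969266 29.994766116142273 [-0.768 -0.021  0.402]
16.125372904451392 [ 0.237  0.364 -1.56 ] [-0.038  0.27   1.606  0.     1.267 -1.645] 69.6583
60 0  
70 11 [-0.116 -0.087 -0.085] [0.068 0.109]
80 60 [-0.126 -0.085 -0.082] [0.067 0.112]
90 74 [-0.121 -0.085 -0.082] [0.066 0.113]
100 80 [-0.127 -0.085 -0.083] [0.066 0.113]
110 371 [-0.134 -0.107 -0.085] [0.069 0.114]
120 29 [-0.133 -0.131 -0.094] [0.079 0.1  ]
130 25 [-0.135 -0.13  -0.128] [0.084 0.098]
140 19 [-0.135 -0.131 -0.129] [0.084 0.098]
150 21 [-0.136 -0.131 -0.129] [0.084 0.097]
160 22 [-0.135 -0.131 -0.128] [0.084 0.097]
170 24 [-0.136 -0.129 -0.087] [0.084 0.098]
180 45 [-0.136 -0.092 -0.085] [0.083 0.099]
```

View pics/s5.png

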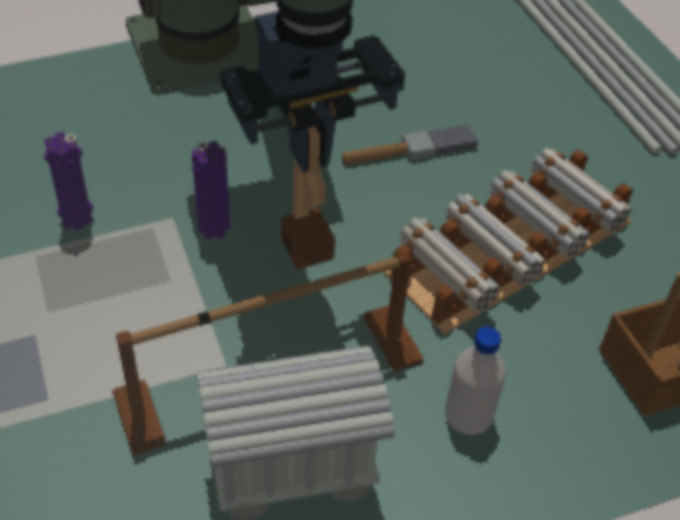

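The marker hangs straight at (308,230), with its block top at 117 mm as planned. All four bundles are in the cradle. Inserting it over the rail.

```bash
python3 - <<'E'
from h import *
np.set_printoptions(precision=3,suppress=True)
p,_=hookpose(.09,0,.2035); print("hit",r.servo_line(p,v=.08,force_limit=8))
if np.linalg.norm(np.array(r.get_obs()["eef_pos"])-p)<.004:
    p2,_=hookpose(.09,0,.145); print("down",r.servo_line(p2,v=.05,force_limit=4)); o=r.get_obs(); print(np.array(o["eef_pos"])-p2,o["wrist_force"],o["grip_width"]*91)
    r.dwell(.4)
im,w=seen(); cv2.imwrite("pics/s6.png",cv2.resize(im[100:360,140:480,::-1],None,fx=2,fy=2)); print(r.get_obs()["time_s"],r.get_obs()["wrist_force"])
E
```

```text
hit False
down True
[0.    0.    0.003] [ 1.089 -0.415  3.503] 15.971193247392378
72.7083 [2.375 0.017 6.246]
```

View pics/s6.png

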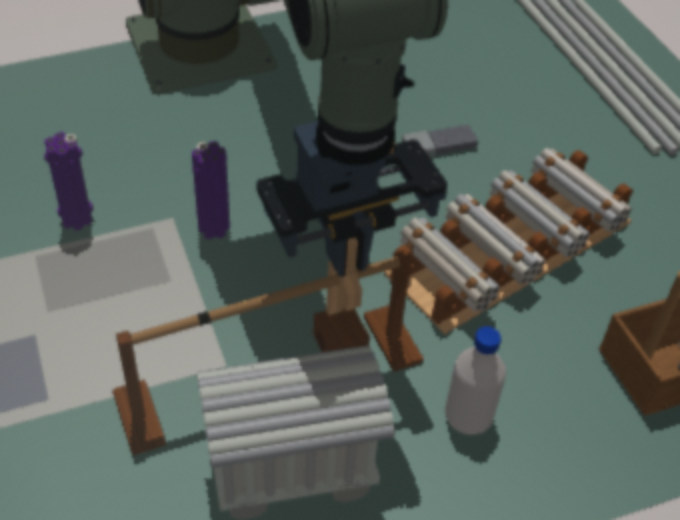

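The marker hangs on the rail at (343,310), next to the left post. Sliding it to the band.

```bash
python3 - <<'E'
from h import *
np.set_printoptions(precision=3,suppress=True)
for y in(.09,-.074):
    p,_=hookpose(y,.001,.1482); print(r.servo_line(p,v=.05,force_limit=None if y>.08 else 15)); r.dwell(.3); o=r.get_obs(); print(np.array(o["eef_pos"])-p,o["wrist_force"],o["grip_width"]*91,o["time_s"])
for v in("scene","top"):
    im,w=seen(v); m=r.camera_model(v)
    if v=="scene": u=proj(m,[.664,-.17,.12]).astype(int); print(u); cv2.imwrite("pics/s7.png",cv2.resize(im[u[1]-60:u[1]+60,u[0]-75:u[0]+75,::-1],None,fx=4,fy=4,interpolation=cv2.INTER_CUBIC))
    q=w-[*(RO+(.003 if v=="scene" else -.001)*np.array([1,-1])),0]; X=q[...,:2]@rx;Y=q[...,:2]@ry;Z=w[...,2]
    for lo in (40,50,100,115,165):
        j=(abs(X)<.05)&(abs(Y+.074)<.05)&(Z*1000>lo)&(Z*1000<lo+12); print(v,lo,j.sum(),np.percentile(X[j],[5,95]) if j.sum() else "",np.percentile(Y[j],[3,97]) if j.sum() else "")
E
```

```text
False
[-0.     0.    -0.001] [-0.203 -1.22  -2.152] 15.866621094071126 73.2583
False
[-0.  0.  0.] [ 0.512 -0.167 -2.798] 15.61984918090817 76.9917
[242 265]
scene 40 26 [-0.017  0.027] [-0.098 -0.09 ]
scene 50 169 [-0.023  0.025] [-0.097 -0.048]
scene 100 12 [-0.021 -0.017] [-0.081 -0.074]
scene 115 13 [0.022 0.026] [-0.08  -0.064]
scene 165 39 [0.006 0.016] [-0.085 -0.059]
top 40 0  
top 50 0  
top 100 0  
top 115 0  
top 165 0
```

View pics/s7.png

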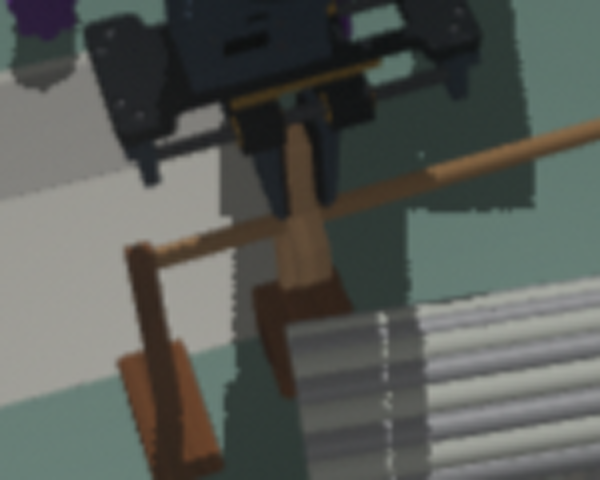

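The marker hangs upright at (305,250) and hides the band. Lower it the last millimetre, release and back off upward.

```bash
python3 - <<'E'
from h import *
np.set_printoptions(precision=3,suppress=True)
p,_=hookpose(-.074,.001,.1465); print(r.servo_line(p,v=.02,force_limit=2.5))
r.move_gripper(.45); r.dwell(.3); e=np.array(r.get_obs()["eef_pos"]); r.servo_line(e+[0,0,.12],v=.08); r.move_ptp([.40,.05,.42],down(RY+np.pi/2)); r.dwell(.5)
for v in("scene","wrist"):
    m=r.camera_model(v); im,d=r.camera(v); w=cloud(m,d); print(v)
    if v=="scene": cv2.imwrite("pics/s8.png",cv2.resize(im[130:370,60:480,::-1],None,fx=1.8,fy=1.8))
    off=.003 if v=="scene" else 0
    q=w-[*(RO+off*np.array([1,-1])),0]; X=q[...,:2]@rx;Y=q[...,:2]@ry;Z=w[...,2]
    for lo in (45,53,115,165,180,200):
        j=(abs(X)<.05)&(abs(Y+.074)<.05)&(Z*1000>lo)&(Z*1000<lo+12); print(lo,j.sum(),np.percentile(X[j],[5,95]) if j.sum() else "",np.percentile(Y[j],[3,97]) if j.sum() else "",Z[j].max() if j.sum() else "")
    for n in("mark","marker_hook"): print(n,[(round(o["confidence"],2),np.array(m["R"]).T@(np.array(o["location"])-m["t"])) for o in r.place_of(v,n)[:2]])
chk("c9"); print(r.get_obs()["time_s"],r.get_obs()["wrist_force"])
E
```

```text
False
scene
45 31 [-0.023  0.026] [-0.098 -0.061] 0.05660256103864476
53 271 [-0.025  0.019] [-0.097 -0.049] 0.0647331824675381
115 14 [0.021 0.026] [-0.081 -0.065] 0.12680400198268998
165 31 [-0.001  0.01 ] [-0.08  -0.065] 0.17689848628989455
180 33 [-0.001  0.011] [-0.08  -0.065] 0.19100515618669428
200 57 [-0.006  0.01 ] [-0.08  -0.065] 0.21184661787162118
mark [(0.65, array([ 0.789, -0.113, -0.002]))]
marker_hook [(0.92, array([ 0.668, -0.171,  0.148]))]
wrist
45 0   
53 0   
115 0   
165 0   
180 0   
200 0   
mark []
marker_hook []
-0.039 762 x [-0.07  -0.006] mid -0.03793978295614918 y -0.04127807948680269 ztop [0.058 0.066] slope 0.030505196098690665
0.039 1044 x [-0.07  0.02] mid -0.025100619689123214 y 0.03659200051045936 ztop [0.058 0.066] slope 0.04739797401602004
0.117 1715 x [-0.07   0.068] mid -0.001302458893814147 y 0.1125075329447285 ztop [0.058 0.066] slope 0.0020345207656518134
82.075 [ 0.194 -0.44  -0.797]
```

View pics/s8.png

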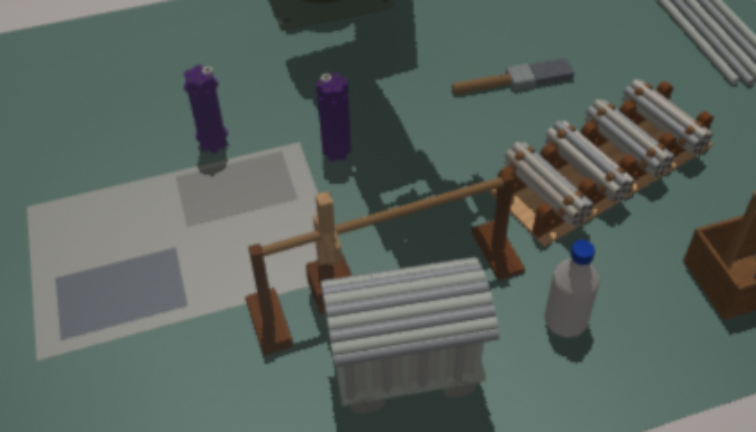

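The marker hangs free and upright at (325,235) on the band, within about 2 mm, with all four bundles in the cradle and the glue and wagon untouched.

```bash
python3 -c "
from rig import r
print(r.hand_in())"
```

```text
the job is handed in; nothing more can be done
None
```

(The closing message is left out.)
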